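# Hold the sprung chute shutter half open with the pusher rod

### The job

Pull the wood-handled pusher rod up out of its upright holder, lower its tip into the yoke on the chute's sprung shutter and push the shutter against its spring to half of its travel, so that the chrome ball rolls out into the crate while the yellow manifold block stays behind the closed half. Finish while still holding the rod by its handle and the shutter half open with it: do not let go or let it spring back. Never open the shutter much beyond half, touch it only with the rod, and leave the bronze disc and the rubber plugs where they lie.

Things in the scene. Friction and masses are not known exactly. Their poses are not given: they have to be found in the camera images.
- chute: Fixed galvanized chute, 108 mm wide, sloping 16 degrees down to its lip; origin on the table under the lip's middle. +x points up the slope (away from the robot at yaw 0), +y is the way the shutter opens, z up. Lip floor 58 mm high, wall tops 101 mm there and 173 mm at the upper end (x = 250 mm). A fin at y = -6 mm parts the ball lane (-y side) from the block lane.
- crate (a point): Middle of the bottom of the plywood crate at the chute's foot, on the table; axes as the chute's. The crate is fixed, 210 mm along x, 200 mm along y, walls 50 mm high.
- half_mark (a point): Top of the tall middle one of three upright marks on the guide rail above the lip, 131 mm above the table. The shutter's small pointer stands at this mark at half travel. Beyond it to +y, 105 to 213 mm from the mark, lies the grey spring housing, top 109 mm high.
- shutter_tab (a point): Middle of the -y face of the shutter's push tab, 142 mm above the table; moves with the shutter, axes as the chute's. Tab 42 mm along x, 6 mm thick, top 159 mm high. Two cheeks (147 mm high) reach 34 mm to -y from it: a U yoke open above and to -y, 34 mm wide inside, floor 117 mm high, ending 42 mm to -y of the face. The rod tip goes down into it and pushes the tab to +y.
- shutter (a joint): Opening of the shutter in m: 0 shut (spring rest), 0.100 fully open, 0.050 half travel. It slides level along the chute's +y. The spring pushes it shut with 2 N at 0, 4.5 N at half and 7 N fully open, plus 0.3 N friction; let go, it springs shut.
- holder: Fixed upright rod holder: a 70 mm square foot 8 mm high with an aluminium tube 34 mm outside, 17 mm bore, rim 90 mm above the table. Origin on the table on the tube's axis, z up.
- rod_handle (a point): Centre of the pusher rod's round wooden handle (24 mm diameter, 60 mm tall); z along the rod towards the handle's end. Below it a steel shank, 14 mm diameter, 80 mm long: the tip is 110 mm below this point. At the start the rod stands upright in the holder, the handle's shoulder on the rim, this point 120 mm above the table. About 0.13 kg.
- rod: The same pusher rod; origin at the centre of its lower tip, z up along the rod, 140 mm long in all.
- ball_center (a point): Centre of the chrome ball, 34 mm diameter, about 0.11 kg, waiting against the shutter in the ball lane; it rolls out by itself when the shutter is about half open.
- manifold: Yellow plastic manifold block, 60 x 48 x 30 mm, waiting in the block lane behind the shutter; origin at the centre of its underside.
- disc: Bronze butterfly valve disc lying flat, 68 mm diameter, 9 mm thick with a 10 mm boss on top; bystander. Origin at the centre of its underside.
- plug_a: Black rubber plug, 32 mm diameter, 26 mm high, near the holder; bystander. Origin at the centre of its underside.
- plug_b: Like plug_a, standing between the crate and the spring housing; bystander.
There are look-alikes about, which are no part of the job. What is shaped like the holder but blue, orange or purple is not meant.

How it is judged:
By the outcome, as a careful person would: the job done as asked, in the order asked, and still so for the second after the job is handed in, while the arm keeps its last pose, push and grip.
It also fails if it takes over 38 s, if anything falls off the work surface, if the arm or the gripper's body presses on something with over 40 N, if the wrist force passes 120 N, or if a joint passes its speed limit or range.

### The arm

A 7-joint arm with a two-finger parallel gripper is mounted at the origin on the work surface. World frame = base frame: x ahead of the robot, y to its left, z up, the work surface at z = 0. Lengths are in m, angles in degrees, forces in N, time in s.
With the tool pointing down it reaches from about 0.425 to 0.875 m from the base axis. Payload 4.7 kg.
Tool frame: the origin (TCP) lies between the finger pads; the fingertips stand 25 mm ahead of it and the grasp point (between the pads) lies 6 mm ahead of it (env.tip_reach is the distance from the TCP to the fingertips, in m); z points along the fingers, y is the direction in which the jaws open and shut (so a half turn about z gives the same grasp; the last joint's range is limited). The gripper opens to 87 mm and grips with 3 to 60 N. Pads are 19 mm wide; open, the fingers measure 117 mm over their backs; the gripper's body (75 mm by 190 mm) begins 51 mm behind the grasp point.
Start: joints at [-66.744, 18.392, -4.016, 83.108, 1.295, 78.541, -3.26], TCP at [0.248, 0.601, 0.248] pointing down, gripper open.
Joint ranges: [-163.93, 163.93], [-17.29, 119.83], [-79.2, 71.16], [3.27, 140.29], [-89.18, 269.18], [5.43, 117.66], [-154.24, 154.24]. Speed limits (degrees/s): [147.25, 147.25, 180, 180, 180, 180, 180].

### API

Orientations are given as [roll, pitch, yaw] about the fixed x, y, z axes, in that order (R = Rz(yaw) Ry(pitch) Rx(roll)).
In Python, from cell import env, viewer, job gives the robot as it stands.
- The arm moves only by the tool move_arm, never from a script. Its argument "steps" is a list of rows, each a list of 7 numbers: the finger opening in cm, from 0 to 8.7, then the shift along the tool's x, y, z in cm, then the turn, a rotation vector about the tool's x, y, z in rad. In form: [[fingers, tx, ty, tz, wx, wy, wz], ...]. A call has 1 to 5 rows; each row shifts and turns the commanded pose from where the row before left it, along the tool's axes as they then stand; what a row does not reach is not made up. A row lasts 1/12 s, in which the tool goes at most 41.7 mm and 7.16 degrees, less where a joint would pass 70% of its speed; a pose out of reach is approached as far as the arm can. A call is refused whole if a number of a shift passes 4.17 or a number of a turn 0.125, either way. A call with a gripper value outside its range is refused whole. The fingers move at their own pace and stop on an object; "force" is the grip in N (left out, the last holds). Time passes only in rows, so rows that do not move let the fingers close. It gives the time, the measured TCP pose, the force and the opening at its end, in the units of the state.
- env.get_obs(): the state, without advancing time (a new reading comes with each control period).
- viewer.read_camera(name): name is "side" or "top" or "wrist"; returns a dict with "img" (480x640x3 uint8, red, green, blue), "vfov" (degrees; the focal length in pixels is half the picture's height over the tangent of half this angle, whatever the lens; pixels are square), "cx", "cy" (the principal point, pixels), "extrinsics" (4x4, takes a point from world to camera coordinates); the wrist camera has in their place "mount" (4x4, takes a point from camera to tool coordinates, whose origin is the TCP and whose axes are the flange's). Camera axes: x right, y down, z forward; pixel columns grow to the right and rows downward; lengths in m; the calibration is good to about 2 mm. A picture is of the moment at which its call begins: read the wrist's pose just before it. There is no depth.
- job.sign_off(): hands the job in, once; it reports no verdict.
The state is a dict: "time_s": time; "qpos": joint angles; "joint_velocities": joint speeds; "effort": joint torques, N m; "tool_pos": TCP position; "tool_rot": TCP orientation; "force": force on the tool from outside, world axes, zero at the start; "wrist_torque": the same for the moment, N m; "grip_width": finger opening in m.
Only numpy, scipy, OpenCV 4.12 (cv2) and the standard library are available. Lean on these libraries where they do the work, as an engineer would, in place of code of your own. Each camera call takes 0.05 s, during which the arm holds its last target.

## Working session

There is one attempt and no reset: what is moved stays moved. The work goes in short steps, Python scripts to look and compute and a tool call to move; the robot and the scene stay as the last step left them, time stands still between calls to the robot, and variables do not carry over. Pictures are saved under pics/ and viewed, and the job is handed in when it is done.

Besides the shell and the picture viewer there is one more tool, called after "Request:" by a JSON object that holds its "op" and its "data", one argument or row to a line. move_arm: Moves the arm, as the interface text tells. Its arguments: {"type":"object","properties":{"steps":{"type":"array"},"force":{"type":"number"}},"required":["steps"]}

```bash
ls; mkdir -p pics
python3 - <<'E'
from cell import env, viewer, job
import cv2
o=env.get_obs(); print({k:o[k] for k in ("time_s","tool_pos","tool_rot","force","grip_width")})
for n in ("side","top","wrist"):
    c=viewer.read_camera(n); cv2.imwrite(f"pics/{n}0.png",c["img"][:,:,::-1]); print(n,c["vfov"],c["cx"],c["cy"],c.get("extrinsics",c.get("mount")), [k for k in c])
E
```

```text
pics
{'time_s': 0.0, 'tool_pos': array([0.24805478, 0.60025768, 0.24646192]), 'tool_rot': array([-1.79890190e+02,  5.73348330e-03,  1.57554419e+02]), 'force': array([ 0.39262962, -0.04255905,  0.5782845 ]), 'grip_width': 0.08671698191339441}
side 51.57476019331409 324.52570671413565 236.6307425926437 [[ 0.77976437 -0.625773   -0.01938268 -0.41082387]
 [-0.36390701 -0.42783114 -0.82736461  0.25717057]
 [ 0.50944992  0.65220294 -0.56133066  0.81714504]
 [ 0.          0.          0.          1.        ]] ['img', 'vfov', 'cx', 'cy', 'extrinsics']
top 52.16788209400833 323.6785068986161 244.90763652747057 [[-0.02718889 -0.99960528  0.00707448 -0.03952332]
 [-0.99107784  0.02603182 -0.13071747  0.50873659]
 [ 0.13048171 -0.01056542 -0.99139442  1.20697089]
 [ 0.          0.          0.          1.        ]] ['img', 'vfov', 'cx', 'cy', 'extrinsics']
wrist 63.52220441576132 316.6348216154087 243.69786859946595 [[ 4.95580652e-04 -9.53138176e-01 -3.02534909e-01  8.38891815e-02]
 [ 9.99999853e-01  5.39386400e-04 -6.12464572e-05  6.17305638e-05]
 [ 2.21559552e-04 -3.02534834e-01  9.53138303e-01 -1.37191537e-01]
 [ 0.00000000e+00  0.00000000e+00  0.00000000e+00  1.00000000e+00]] ['img', 'vfov', 'cx', 'cy', 'mount']
```

View pics/side0.png

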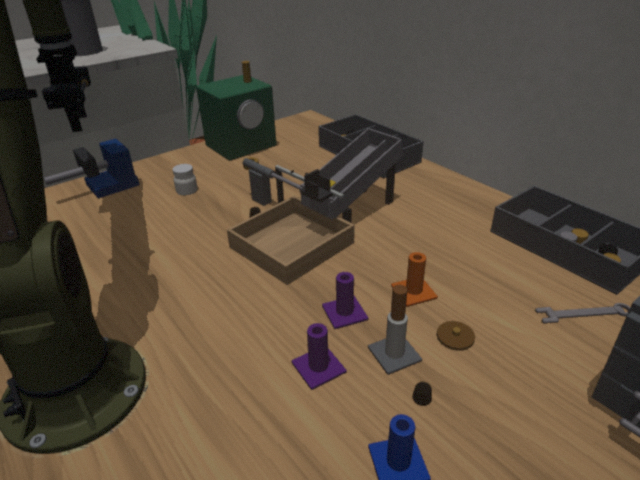

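View pics/top0.png

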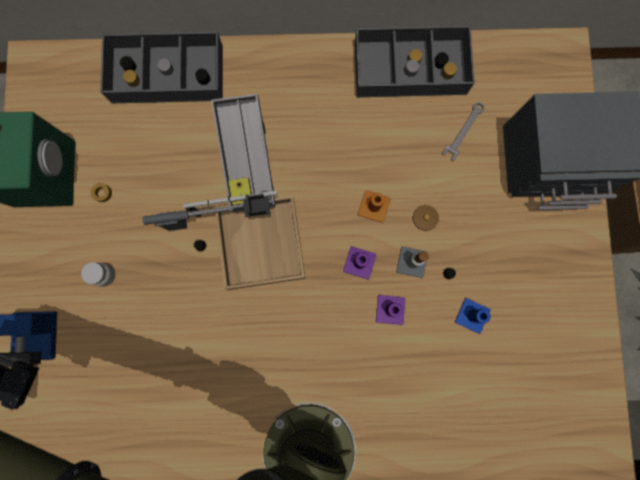

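View pics/wrist0.png

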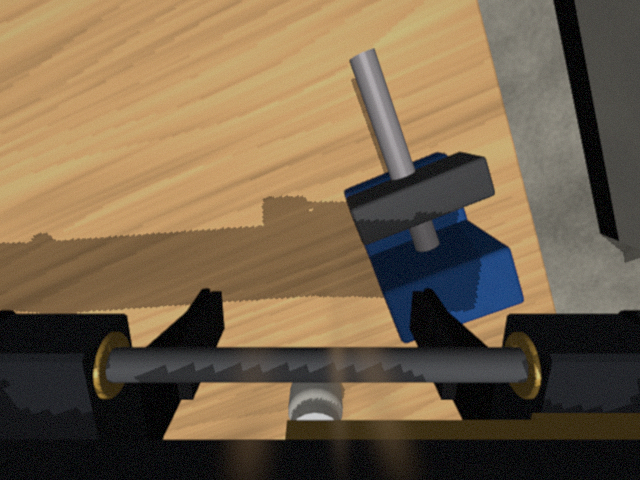

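The side view shows the grey/aluminium holder at about (396,340), with the wooden handle at (399,300). The top view shows it at (412,262). Look-alikes in the top view: purple (360,262) and (392,310), orange (375,205), blue (474,315). The one that fits is the grey one carrying a wooden handle. Next I'll enlarge the crops to confirm that and see the yoke.

```bash
cat > h.py <<'E'
import numpy as np, cv2
from cell import env, viewer, job
from scipy.spatial.transform import Rotation as Ro
def cam(n):
    o=env.get_obs(); c=viewer.read_camera(n)
    if n=="wrist":
        T=np.eye(4);T[:3,:3]=Ro.from_euler('xyz',o["tool_rot"],degrees=True).as_matrix();T[:3,3]=o["tool_pos"]
        c["cw"]=T@c["mount"]
    else: c["cw"]=np.linalg.inv(c["extrinsics"])
    c["f"]=240/np.tan(np.radians(c["vfov"]/2)); return c
def ray(c,u,v):
    d=np.array([(u-c["cx"])/c["f"],(v-c["cy"])/c["f"],1]); return c["cw"][:3,3],c["cw"][:3,:3]@d
def onz(c,u,v,z):
    o,d=ray(c,u,v); return o+d*(z-o[2])/d[2]
def tri(*cs):
    A=0;b=0
    for c,u,v in cs:
        o,d=ray(c,u,v); d=d/np.linalg.norm(d);P=np.eye(3)-np.outer(d,d);A=A+P;b=b+P@o
    p=np.linalg.solve(A,b); return p
def proj(c,p):
    q=np.linalg.inv(c["cw"])@np.append(p,1); return c["cx"]+c["f"]*q[0]/q[2],c["cy"]+c["f"]*q[1]/q[2]
def crop(c,u0,v0,u1,v1,s,name):
    i=cv2.resize(c["img"][v0:v1,u0:u1],None,fx=s,fy=s,interpolation=cv2.INTER_CUBIC)
    i=cv2.convertScaleAbs(i,alpha=1.6); cv2.imwrite("pics/"+name,i[:,:,::-1])
E
python3 - <<'E'
from h import *
t=cam("top"); s=cam("side")
a=t["img"];b=s["img"]
def z(i,u0,v0,u1,v1,S): return cv2.convertScaleAbs(cv2.resize(i[v0:v1,u0:u1],(u1*S-u0*S,v1*S-v0*S),interpolation=cv2.INTER_CUBIC),alpha=1.6)
cv2.imwrite("pics/z1.png",np.hstack([z(a,380,240,460,290,5),z(b,350,270,430,320,5)])[:,:,::-1])
cv2.imwrite("pics/z2.png",z(a,130,170,290,250,5)[:,:,::-1])
cv2.imwrite("pics/z3.png",z(b,230,120,390,230,5)[:,:,::-1])
E
```

```text
(no output)
```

View pics/z1.png

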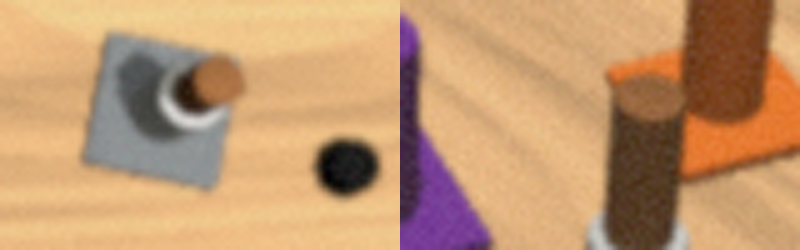

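View pics/z2.png

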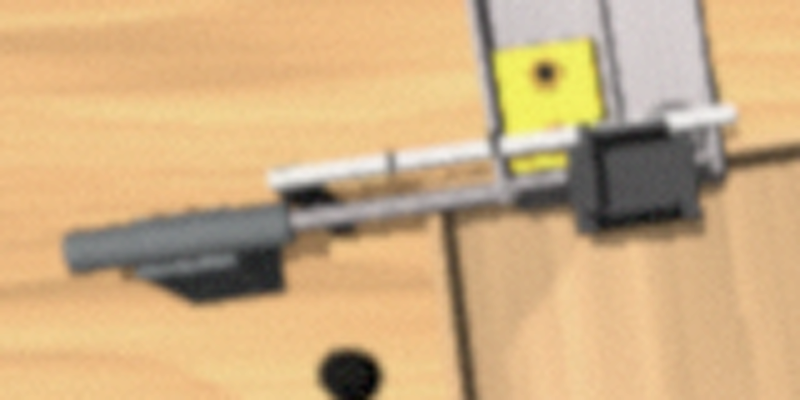

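View pics/z3.png

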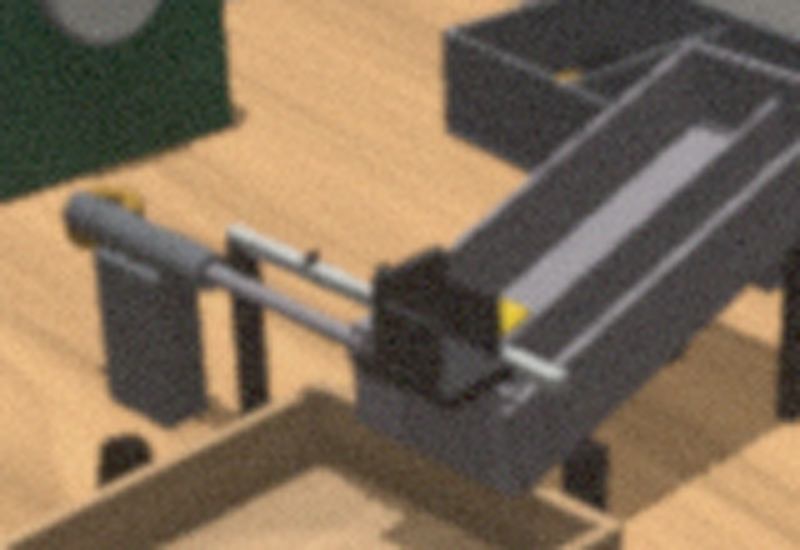

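Confirmed: the grey holder with the aluminium rim holds the wooden-handled rod. In the top view the handle's top is at about (423.8,256.0), and in the side view at (399.8,289.4). The yoke shows dark at top (245–272,196–213). The mark visible at top (208,202) is probably the outer one.

Run:
```python
from h import *
t=cam("top"); s=cam("side")
print("tri top",tri((t,423.8,256),(s,399.8,289.4)), "onz",onz(t,423.8,256,.15), onz(s,399.8,289.4,.15))
# foot corners
print([onz(t,380+x/5,240+y/5,.008).round(4) for x,y in((108,32),(84,162),(213,188),(240,60))])
print("rim",onz(t,380+195/5,240+97/5,.09))
# rail
r1=onz(t,130+270/5,170+180/5,.12);r2=onz(t,130+735/5,170+113/5,.12);d=r1-r2
print("rail",r1,r2,np.degrees(np.arctan2(-d[0],d[1])))
# tab -y face top edge
for n,x,y in (("tabtop_far",597,137),("tabtop_near",606,212)): print(n,onz(t,130+x/5,170+y/5,.159))
for n,x,y in (("ne",693,128),("se",702,228)): print(n,onz(t,130+x/5,170+y/5,.147))
o=env.get_obs();print(o["time_s"])
```

```text
tri top [ 0.45979983 -0.27913307  0.15244344] onz [ 0.46057593 -0.28009742  0.15      ] [ 0.46137033 -0.27691809  0.15      ]
[array([ 0.5017, -0.2546,  0.008 ]), array([ 0.4348, -0.2391,  0.008 ]), array([ 0.4197, -0.3046,  0.008 ]), array([ 0.4853, -0.3221,  0.008 ])]
rim [ 0.45885088 -0.28102043  0.09      ]
rail [0.59789116 0.27656045 0.12      ] [0.62479529 0.05565945 0.12      ] 6.94400728628936
tabtop_far [0.6055994  0.11595587 0.159     ]
tabtop_near [0.57039647 0.11210003 0.159     ]
ne [0.61156242 0.07302402 0.147     ]
se [0.56416145 0.06945673 0.147     ]
0.35
```

Request:
{"op": "move_arm", "data": {
  "steps": [
    [8.7, -3.33, -2.06, 0, 0, 0, 0],
    [8.7, -3.33, -2.06, 0, 0, 0, 0],
    [8.7, -3.33, -2.06, 0, 0, 0, 0],
    [8.7, -3.33, -2.06, 0, 0, 0, 0],
    [8.7, -3.33, -2.06, 0, 0, 0, 0]
  ]
}}

```text
time_s: 0.77
tool_pos: [0.3636, 0.4403, 0.2477]
tool_rot: [180.0, 0.0, 157.6]
force: [0.1, -0.4, 0.6]
grip_width: 0.0871
```

Request:
{"op": "move_arm", "data": {
  "steps": [
    [8.7, -3.33, -2.06, 0, 0, 0, 0],
    [8.7, -3.33, -2.06, 0, 0, 0, 0],
    [8.7, -3.33, -2.06, 0, 0, 0, 0],
    [8.7, -3.33, -2.06, 0, 0, 0, 0],
    [8.7, -3.33, -2.06, 0, 0, 0, 0]
  ]
}}

```text
time_s: 1.18
tool_pos: [0.4782, 0.2815, 0.2479]
tool_rot: [180.0, 0.0, 157.6]
force: [-0.1, 0.6, 0.3]
grip_width: 0.0868
```

Request:
{"op": "move_arm", "data": {
  "steps": [
    [8.7, 0, 0, 0, 0, 0, 0.12],
    [8.7, 0, 0, 0, 0, 0, 0.12],
    [8.7, 0, 0, 0, 0, 0, 0.12],
    [8.7, 0, 0, 0, 0, 0, 0.12],
    [8.7, 0, 0, 0, 0, 0, 0.12]
  ]
}}

```text
time_s: 1.6
tool_pos: [0.4773, 0.2831, 0.2476]
tool_rot: [180.0, -0.0, 122.8]
force: [-0.0, 0.5, -0.3]
grip_width: 0.0868
```

Request:
{"op": "move_arm", "data": {
  "steps": [
    [8.7, 0, 0, 0, 0, 0, 0.12],
    [8.7, 0, 0, 0, 0, 0, 0.12],
    [8.7, 0, 0, 0, 0, 0, 0.12],
    [8.7, 0, 0, 0, 0, 0, 0.12],
    [8.7, 0, 0, 0, 0, 0, 0.12]
  ]
}}

```text
time_s: 2.02
tool_pos: [0.4773, 0.2832, 0.2476]
tool_rot: [180.0, -0.0, 88.5]
force: [-0.3, -0.3, -0.3]
grip_width: 0.0871
```

Request:
{"op": "move_arm", "data": {
  "steps": [
    [8.7, 0, 0, 0, 0, 0, 0.12],
    [8.7, 0, 0, 0, 0, 0, 0.12],
    [8.7, 0, 0, 0, 0, 0, 0.12],
    [8.7, 0, 0, 0, 0, 0, 0.12],
    [8.7, 0, 0, 0, 0, 0, 0.12]
  ]
}}

```text
time_s: 2.43
tool_pos: [0.4773, 0.2832, 0.2477]
tool_rot: [-180.0, -0.0, 54.1]
force: [-0.2, -0.3, 0.1]
grip_width: 0.087
```

Request:
{"op": "move_arm", "data": {
  "steps": [
    [8.7, 0, 0, 0, 0, 0, 0.12],
    [8.7, 0, 0, 0, 0, 0, 0.12],
    [8.7, 0, 0, 0, 0, 0, 0.12],
    [8.7, 0, 0, 0, 0, 0, 0.12],
    [8.7, 0, 0, 0, 0, 0, 0.12]
  ]
}}

```text
time_s: 2.85
tool_pos: [0.4773, 0.2832, 0.2477]
tool_rot: [-180.0, -0.0, 19.7]
force: [0.4, -0.0, -0.4]
grip_width: 0.087
```

Request:
{"op": "move_arm", "data": {
  "steps": [
    [8.7, 0, 0, 0, 0, 0, 0.12],
    [8.7, 0, 0, 0, 0, 0, 0.11]
  ]
}}

```text
time_s: 3.02
tool_pos: [0.4773, 0.2832, 0.2477]
tool_rot: [-180.0, -0.0, 6.5]
force: [0.7, -0.9, 0.0]
grip_width: 0.087
```

Run:
```python
from h import *
o=env.get_obs();print(o["tool_pos"],o["tool_rot"],o["qpos"].round(1))
c=cam("wrist");cv2.imwrite("pics/w1.png",cv2.convertScaleAbs(c["img"],alpha=1.5)[:,:,::-1])
```

```text
[0.47728234 0.28322433 0.2476564 ] [-1.79989407e+02 -8.18750041e-03  6.53425399e+00] [ -50.4    6.7   18.5   97.5   -2.2   76.1 -115. ]
```

View pics/w1.png

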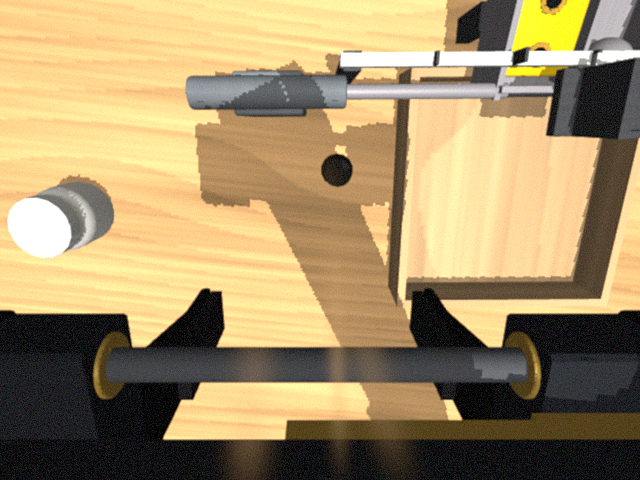

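Request:
{"op": "move_arm", "data": {
  "steps": [
    [8.7, 0, 3.7, 0, 0, 0, 0],
    [8.7, 0, 3.7, 0, 0, 0, 0],
    [8.7, 0, 3.7, 0, 0, 0, 0],
    [8.7, 0, 3.7, 0, 0, 0, 0],
    [8.7, 0, 3.7, 0, 0, 0, 0]
  ]
}}

```text
time_s: 3.48
tool_pos: [0.4994, 0.0978, 0.2478]
tool_rot: [-180.0, -0.0, 7.0]
force: [1.4, 0.2, 0.9]
grip_width: 0.087
```

Request:
{"op": "move_arm", "data": {
  "steps": [
    [8.7, 0, 0, 0, 0, 0, 0],
    [8.7, 0, 0, 0, 0, 0, 0]
  ]
}}

```text
time_s: 3.65
tool_pos: [0.4999, 0.0969, 0.248]
tool_rot: [-180.0, -0.1, 6.7]
force: [-0.8, 0.8, 0.1]
grip_width: 0.0874
```

Run:
```python
from h import *
o=env.get_obs();print(o["tool_pos"],o["tool_rot"])
c=cam("wrist");cv2.imwrite("pics/w2.png",cv2.convertScaleAbs(c["img"],alpha=1.8)[:,:,::-1])
np.savez("w2.npz",**c)
crop(c,180,0,440,150,3,"w2z.png")
```

```text
[0.49986568 0.09688305 0.24802054] [-1.79963166e+02 -5.12856858e-02  6.66878516e+00]
```

View pics/w2.png

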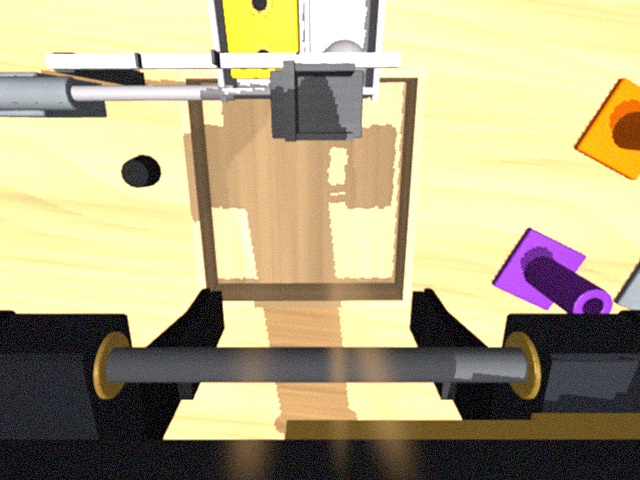

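View pics/w2z.png

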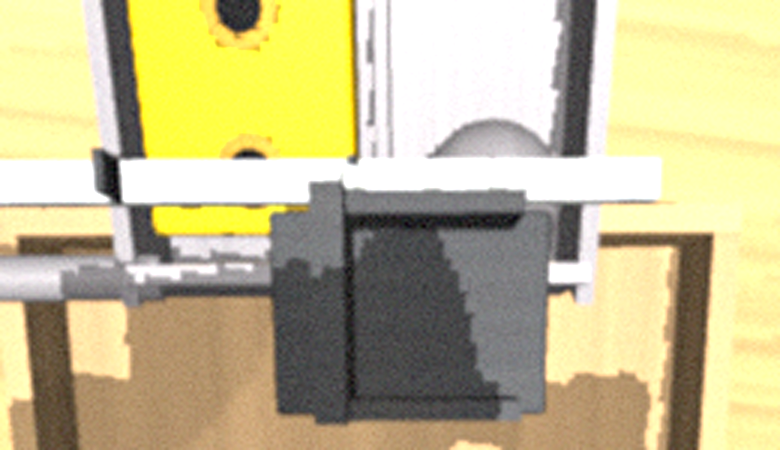

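The wrist view shows the yoke clearly. The tab's -y top edge runs in crop pixels from (345,182) to (348,420). The rail marks are at full-image (137,60) and (215,57), 50 mm apart, so (215,57) is the half mark. The ball sits at about (345,47), above and behind the yoke.

Run:
```python
from h import *
c=dict(np.load("w2.npz"))
P=lambda x,y,z: onz(c,180+x/3,y/3,z)
a=P(344,182,.159);b=P(349,422,.159)
print("tab edge",a,b,"len",np.linalg.norm(a-b),"mid",(a+b)/2,"yaw",np.degrees(np.arctan2((a-b)[1],(a-b)[0])))
hm=P(105,150,.131); hb=P(105,198,.12); print("half",hm,hb, "mark137",onz(c,137,55,.125))
r1=onz(c,50,68,.12); r2=onz(c,395,66,.12);d=r1-r2;print("rail yaw",np.degrees(np.arctan2(-d[0],d[1])),r1,r2)
print("cheek inner edges: far",P(430,225,.147),"near",P(430,398,.147), "ends",P(548,212,.147),P(525,192,.147),P(545,412,.117))
t=cam("top");s=cam("side")
m=(a+b)/2; print(proj(t,m),proj(s,m))
print(onz(t,130+601/5,170+175/5,.159))
```

```text
tab edge [0.61167712 0.12193924 0.159     ] [0.57075902 0.11689805 0.159     ] len 0.04122746802755696 mid [0.59121807 0.11941864 0.159     ] yaw 7.02356746787759
half [0.61549104 0.17141815 0.131     ] [0.60780122 0.17387699 0.12      ] mark137 [0.60794459 0.22013069 0.125     ]
rail yaw 6.997180121229744 [0.59457137 0.27674959 0.12      ] [0.6209505  0.06182142 0.12      ]
cheek inner edges: far [0.60772772 0.10588009 0.147     ] near [0.57653624 0.10205218 0.147     ] ends [0.61255683 0.08408974 0.147     ] [0.61546072 0.08889441 0.147     ] [0.57576104 0.07568497 0.117     ]
(np.float64(247.93596775583106), np.float64(203.56841671057796)) (np.float64(312.1297783986091), np.float64(173.52910374398988))
[0.58773423 0.11425496 0.159     ]
```

Request:
{"op": "move_arm", "data": {
  "steps": [
    [8.7, -0.83, 3.7, 0, 0, 0, 0],
    [8.7, -0.83, 3.7, 0, 0, 0, 0],
    [8.7, -0.83, 3.7, 0, 0, 0, 0],
    [8.7, -0.83, 3.7, 0, 0, 0, 0],
    [8.7, -0.83, 3.7, 0, 0, 0, 0]
  ]
}}

```text
time_s: 4.22
tool_pos: [0.4804, -0.089, 0.2476]
tool_rot: [-180.0, -0.0, 7.1]
force: [-0.1, 0.4, 0.1]
grip_width: 0.0866
```

Request:
{"op": "move_arm", "data": {
  "steps": [
    [8.7, -0.83, 3.7, 0, 0, 0, 0],
    [8.7, -0.83, 3.7, 0, 0, 0, 0],
    [8.7, -0.83, 3.7, 0, 0, 0, 0],
    [8.7, -0.83, 3.7, 0, 0, 0, 0],
    [8.7, -0.83, 3.7, 0, 0, 0, 0]
  ]
}}

```text
time_s: 4.63
tool_pos: [0.4621, -0.2777, 0.2478]
tool_rot: [-180.0, -0.1, 7.1]
force: [1.2, 0.6, -0.6]
grip_width: 0.0869
```

Request:
{"op": "move_arm", "data": {
  "steps": [
    [8.7, 0, 0, 0, 0, 0, 0],
    [8.7, 0, 0, 0, 0, 0, 0]
  ]
}}

```text
time_s: 4.8
tool_pos: [0.4612, -0.2789, 0.2474]
tool_rot: [179.9, 0.1, 6.7]
force: [0.3, 0.8, 0.6]
grip_width: 0.0871
```

Run:
```python
from h import *
o=env.get_obs();print(o["tool_pos"],o["tool_rot"],o["qpos"].round(1))
c=cam("wrist");cv2.imwrite("pics/w3.png",cv2.convertScaleAbs(c["img"],alpha=1.8)[:,:,::-1])
for p in ((.4605,-.28,.15),(.4605,-.28,.09)):print(proj(c,np.array(p)))
```

```text
[ 0.46116647 -0.2789355   0.24744023] [1.79938388e+02 5.18037308e-02 6.74193576e+00] [-18.4   5.6  50.2 100.5  -4.4  75.9 -50.6]
(np.float64(318.13121435751793), np.float64(257.99277344454475))
(np.float64(317.76818543448536), np.float64(232.23274712022544))
```

View pics/w3.png

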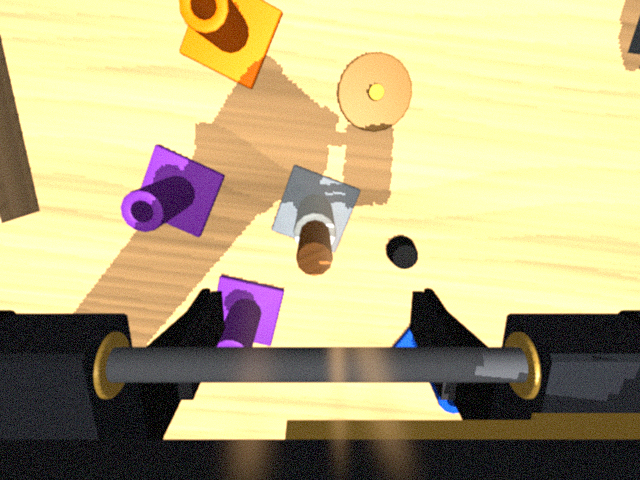

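The handle top shows at (314,259), within about 2 mm of the prediction and centred between the jaws. Going down now.

Request:
{"op": "move_arm", "data": {
  "steps": [
    [8.7, 0, 0, 3.0, 0, 0, 0],
    [8.7, 0, 0, 3.0, 0, 0, 0],
    [8.7, 0, 0, 3.0, 0, 0, 0],
    [8.7, 0, 0, 2.0, 0, 0, 0],
    [8.7, 0, 0, 1.1, 0, 0, 0]
  ]
}}

```text
time_s: 5.27
tool_pos: [0.4611, -0.2739, 0.1235]
tool_rot: [-179.8, 0.2, 7.2]
force: [0.2, 0.1, 0.2]
grip_width: 0.0869
```

Request:
{"op": "move_arm", "data": {
  "steps": [
    [2.0, 0, 0, 0, 0, 0, 0],
    [2.0, 0, 0, 0, 0, 0, 0],
    [2.0, 0, 0, 0, 0, 0, 0],
    [2.0, 0, 0, 0, 0, 0, 0],
    [2.0, 0, 0, 0, 0, 0, 0]
  ],
  "force": 50
}}

```text
time_s: 5.68
tool_pos: [0.4622, -0.278, 0.1279]
tool_rot: [180.0, -0.1, 6.9]
force: [0.7, -0.2, -0.3]
grip_width: 0.0615
```

Request:
{"op": "move_arm", "data": {
  "steps": [
    [1.5, 0, 0, 0, 0, 0, 0],
    [1.5, 0, 0, 0, 0, 0, 0],
    [1.5, 0, 0, 0, 0, 0, 0],
    [1.5, 0, 0, 0, 0, 0, 0],
    [1.5, 0, 0, 0, 0, 0, 0]
  ],
  "force": 55
}}

```text
time_s: 6.1
tool_pos: [0.4612, -0.2778, 0.1266]
tool_rot: [-180.0, -0.0, 6.9]
force: [0.9, 0.3, 0.0]
grip_width: 0.028
```

Request:
{"op": "move_arm", "data": {
  "steps": [
    [1.5, 0, 0, 0, 0, 0, 0],
    [1.5, 0, 0, 0, 0, 0, 0],
    [1.5, 0, 0, 0, 0, 0, 0],
    [1.5, 0, 0, 0, 0, 0, 0]
  ]
}}

```text
time_s: 6.43
tool_pos: [0.4613, -0.2777, 0.1265]
tool_rot: [-180.0, 0.0, 6.9]
force: [-0.0, -0.0, -0.9]
grip_width: 0.0231
```

Request:
{"op": "move_arm", "data": {
  "steps": [
    [1.5, 0, 0, -0.5, 0, 0, 0],
    [1.5, 0, 0, -1.5, 0, 0, 0],
    [1.5, 0, 0, -2, 0, 0, 0],
    [1.5, 0, 0, -2, 0, 0, 0],
    [1.5, 0, 0, -2, 0, 0, 0]
  ]
}}

```text
time_s: 6.85
tool_pos: [0.4609, -0.2777, 0.2074]
tool_rot: [-180.0, 0.0, 6.8]
force: [0.3, 1.3, -2.1]
grip_width: 0.0234
```

Request:
{"op": "move_arm", "data": {
  "steps": [
    [1.5, 0, 0, -2, 0, 0, 0],
    [1.5, 0, 0, -3, 0, 0, 0],
    [1.5, 0, 0, -3, 0, 0, 0],
    [1.5, 0, 0, -2, 0, 0, 0],
    [1.5, 0, 0, 0, 0, 0, 0]
  ]
}}

```text
time_s: 7.27
tool_pos: [0.4629, -0.2792, 0.3112]
tool_rot: [179.8, -0.4, 6.8]
force: [0.3, -1.0, -0.7]
grip_width: 0.0231
```

Run:
```python
from h import *
o=env.get_obs();print(o["tool_pos"],o["tool_rot"],o["force"],o["grip_width"])
c=cam("wrist");s=cam("side");cv2.imwrite("pics/w4.png",cv2.convertScaleAbs(np.hstack([cv2.resize(c["img"],(400,300)),cv2.resize(s["img"][150:390,280:600],(400,300))]),alpha=1.8)[:,:,::-1])
```

```text
[ 0.46288241 -0.27915688  0.31121648] [179.82848812  -0.40389051   6.843301  ] [ 0.25393731 -0.95094494 -0.73301296] 0.02312917307101786
```

View pics/w4.png

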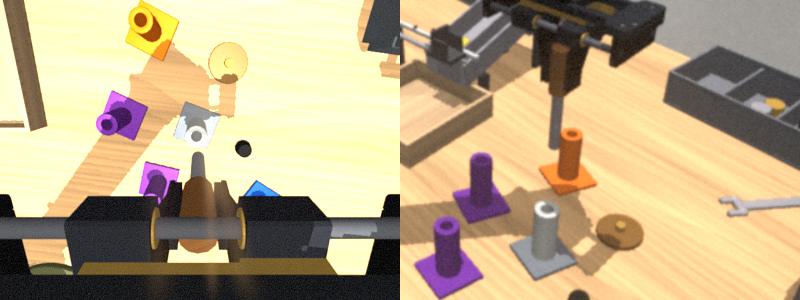

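The lift worked: the rod hangs straight in the jaws, clear of the empty aluminium holder. Carrying it to the yoke.

Request:
{"op": "move_arm", "data": {
  "steps": [
    [1.5, 1.0, -2, 0, 0, 0, 0],
    [1.5, 1.5, -3.2, 0, 0, 0, 0],
    [1.5, 1.75, -3.6, 0, 0, 0, 0],
    [1.5, 1.75, -3.6, 0, 0, 0, 0],
    [1.5, 1.75, -3.6, 0, 0, 0, 0]
  ]
}}

```text
time_s: 7.78
tool_pos: [0.5183, -0.1078, 0.3048]
tool_rot: [-179.9, 0.1, 6.8]
force: [0.9, -0.3, -1.7]
grip_width: 0.0231
```

Request:
{"op": "move_arm", "data": {
  "steps": [
    [1.5, 1.75, -3.6, 0, 0, 0, 0],
    [1.5, 1.75, -3.6, 0, 0, 0, 0],
    [1.5, 1.75, -3.6, 0, 0, 0, 0],
    [1.5, 1.75, -3.6, 0, 0, 0, 0],
    [1.5, 1.75, -3.6, 0, 0, 0, 0]
  ]
}}

```text
time_s: 8.2
tool_pos: [0.5838, 0.0814, 0.3044]
tool_rot: [180.0, 0.2, 6.9]
force: [0.5, -1.0, -0.9]
grip_width: 0.0232
```

Request:
{"op": "move_arm", "data": {
  "steps": [
    [1.5, 1.0, -2, 0, 0, 0, 0],
    [1.5, 0.3, 0, 0, 0, 0, 0],
    [1.5, 0, 0, 0, 0, 0, 0],
    [1.5, 0, 0, 0, 0, 0, 0]
  ]
}}

```text
time_s: 8.53
tool_pos: [0.5943, 0.0995, 0.3049]
tool_rot: [179.9, 0.2, 6.8]
force: [-0.5, -1.3, -1.5]
grip_width: 0.0234
```

```bash
cat > look.py <<'E'
import sys
from h import *
n=sys.argv[1]
o=env.get_obs();print(o["time_s"],o["tool_pos"].round(4),o["tool_rot"].round(2),o["force"].round(1),o["wrist_torque"].round(2),o["grip_width"])
c=cam("wrist");s=cam("side");t=cam("top")
np.savez(n+".npz",w=c["img"],s=s["img"],t=t["img"],wcw=c["cw"],scw=s["cw"],tcw=t["cw"])
k=lambda i:cv2.convertScaleAbs(i,alpha=1.8)
cv2.imwrite(f"pics/{n}_w.png",k(c["img"])[:,:,::-1])
cv2.imwrite(f"pics/{n}_st.png",k(np.hstack([cv2.resize(s["img"][110:230,240:400],(480,360),interpolation=cv2.INTER_CUBIC),cv2.resize(t["img"][170:290,200:300],(300,360),interpolation=cv2.INTER_CUBIC)]))[:,:,::-1])
E
python3 look.py a
```

```text
8.5333 [0.5943 0.0995 0.3049] [1.7989e+02 1.7000e-01 6.7800e+00] [-0.5 -1.3 -1.5] [-0.14  0.15 -0.04] 0.023375148701691644
```

View pics/a_w.png

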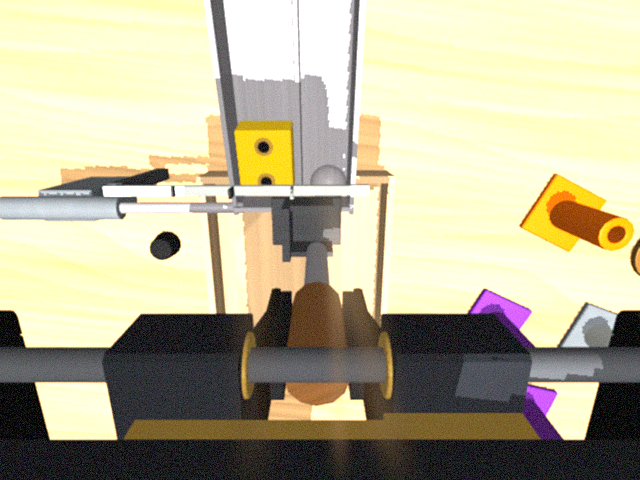

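View pics/a_st.png

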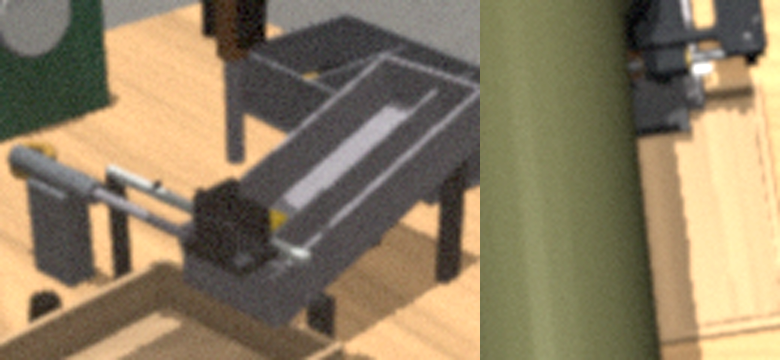

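```bash
cat >> h.py <<'E'
def load(n):
    d=np.load(n+".npz"); K=dict(w=(63.52220441576132,316.6348,243.6979),s=(51.57476,324.5257,236.6307),t=(52.16788,323.6785,244.9076)); r={}
    for k,(v,x,y) in K.items(): r[k]=dict(img=d[k],cw=d[k+"cw"],cx=x,cy=y,f=240/np.tan(np.radians(v/2)))
    return r
E
python3 - <<'E'
from h import *
r=load("a")
print("tip w",onz(r["w"],317,249,.189),"tri",tri((r["w"],317,249),(r["s"],240+236/3,110+157/3)))
print("pred tip",proj(r["w"],np.array([.5943,.0995,.189])),proj(r["s"],np.array([.5943,.0995,.189])))
c=r["w"]; i=cv2.convertScaleAbs(cv2.resize(c["img"][160:280,230:390],(800,600),interpolation=cv2.INTER_CUBIC),alpha=2.2)
cv2.imwrite("pics/az.png",i[:,:,::-1])
E
```

```text
tip w [0.59326997 0.09897148 0.189     ] tri [0.59463656 0.09902667 0.19272407]
pred tip (np.float64(316.4146249267141), np.float64(247.50353874597263)) (np.float64(318.38377147467895), np.float64(163.85374635854265))
```

View pics/az.png

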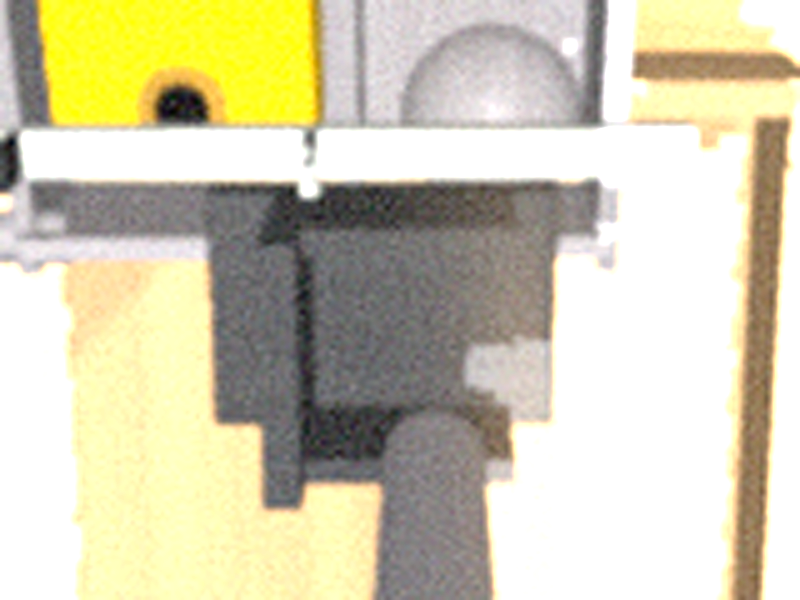

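Run:
```python
from h import *
c=load("a")["w"]; g=lambda x,y,z:onz(c,230+x/5,160+y/5,z)
n=g(302,505,.159); print("near corner",n); yaw=np.radians(7);X=np.array([np.cos(yaw),np.sin(yaw),0]);Y=np.array([-np.sin(yaw),np.cos(yaw),0])
m=n+.021*X; print("face mid",m, "far",g(297,238,.159))
print("near cheek end corner",g(512,478,.147), "floor edge", g(553,420,.117), "pointer",g(308,190,.131),"half",g(5,145,.131), "zero mark",g(310,150,.125))
tip=np.array([.5938,.0992,.159]); print("tip rel face mid (x,y)",(tip-m)@X,(tip-m)@Y)
```

```text
near corner [0.57103874 0.11705379 0.159     ]
face mid [0.59188221 0.11961305 0.159     ] far [0.613099   0.12194247 0.159     ]
near cheek end corner [0.57513002 0.08416422 0.147     ] floor edge [0.5762884 0.075804  0.117    ] pointer [0.61482265 0.12214449 0.131     ] half [0.61635587 0.17132997 0.131     ] zero mark [0.62027035 0.12271479 0.125     ]
tip rel face mid (x,y) -0.0005842298247952595 -0.020494611607542793
```

The tip is centred between the cheeks and 20 mm to -y of the tab face, so it can go straight down.

Request:
{"op": "move_arm", "data": {
  "steps": [
    [1.5, 0, 0, 1.5, 0, 0, 0],
    [1.5, 0, 0, 1.5, 0, 0, 0],
    [1.5, 0, 0, 1.5, 0, 0, 0],
    [1.5, 0, 0, 1.0, 0, 0, 0],
    [1.5, 0, 0, 0.8, 0, 0, 0]
  ]
}}

```text
time_s: 9.1
tool_pos: [0.5944, 0.1, 0.2427]
tool_rot: [-180.0, 0.0, 6.8]
force: [0.5, 0.6, -1.3]
grip_width: 0.023
```

Request:
{"op": "move_arm", "data": {
  "steps": [
    [1.5, 0, 0, 0, 0, 0, 0],
    [1.5, 0, 0, 0, 0, 0, 0],
    [1.5, 0, 0, 0, 0, 0, 0]
  ]
}}

```text
time_s: 9.35
tool_pos: [0.5955, 0.1008, 0.2445]
tool_rot: [-180.0, -0.1, 6.8]
force: [-0.9, -0.7, -1.0]
grip_width: 0.0229
```

```bash
python3 look.py b;  python3 - <<'E'
from h import *
c=load("b")["w"]; i=cv2.convertScaleAbs(cv2.resize(c["img"][120:270,230:430],(800,600),interpolation=cv2.INTER_CUBIC),alpha=2.2)
cv2.imwrite("pics/bz.png",i[:,:,::-1])
E
```

```text
9.35 [0.5955 0.1008 0.2445] [-1.7998e+02 -9.0000e-02  6.8500e+00] [-0.9 -0.7 -1. ] [-0.01  0.12 -0.06] 0.022913796323201827
```

View pics/b_w.png

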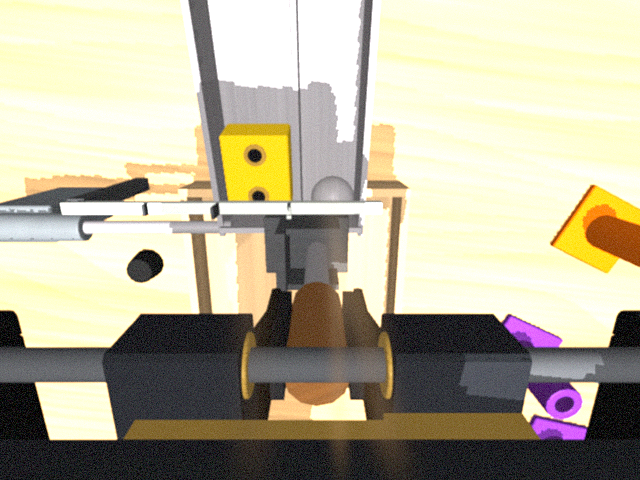

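View pics/b_st.png

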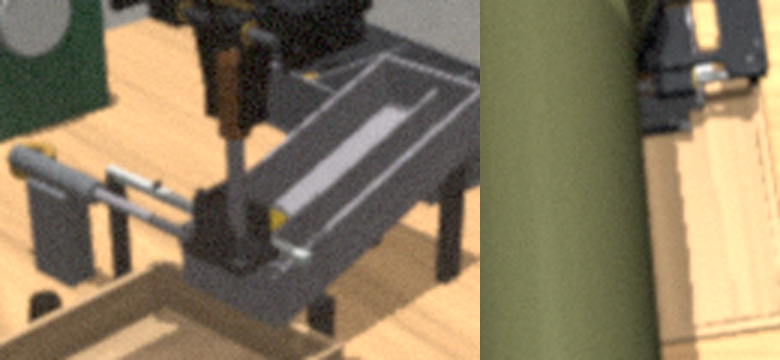

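The side view shows the rod tip down inside the yoke and standing upright, with no contact force. Starting the push to about 35 mm, then I'll check.

Request:
{"op": "move_arm", "data": {
  "steps": [
    [1.5, 0, -0.7, 0.2, 0, 0, 0],
    [1.5, 0, -0.7, 0, 0, 0, 0],
    [1.5, 0, -0.6, 0, 0, 0, 0],
    [1.5, 0, -0.6, 0, 0, 0, 0],
    [1.5, 0, -0.6, 0, 0, 0, 0]
  ],
  "force": 60
}}

```text
time_s: 9.92
tool_pos: [0.5913, 0.1323, 0.2417]
tool_rot: [179.9, -0.0, 6.8]
force: [0.4, -3.8, 0.3]
grip_width: 0.0231
```

Request:
{"op": "move_arm", "data": {
  "steps": [
    [1.5, 0, -0.6, 0, 0, 0, 0],
    [1.5, 0, -0.5, 0, 0, 0, 0],
    [1.5, 0, -0.3, 0, 0, 0, 0],
    [1.5, 0, 0, 0, 0, 0, 0],
    [1.5, 0, 0, 0, 0, 0, 0]
  ]
}}

```text
time_s: 10.33
tool_pos: [0.5895, 0.147, 0.2417]
tool_rot: [-180.0, -0.0, 6.9]
force: [1.5, -3.4, 0.5]
grip_width: 0.0229
```

```bash
python3 look.py c;  python3 - <<'E'
from h import *
c=load("c")["w"]; i=cv2.convertScaleAbs(cv2.resize(c["img"][150:300,230:430],(800,600),interpolation=cv2.INTER_CUBIC),alpha=2.2)
cv2.imwrite("pics/cz.png",i[:,:,::-1])
E
```

```text
10.3333 [0.5895 0.147  0.2417] [-1.7998e+02 -2.0000e-02  6.8900e+00] [ 1.5 -3.4  0.5] [-1.06 -0.09 -0.02] 0.02293684258900435
```

View pics/cz.png

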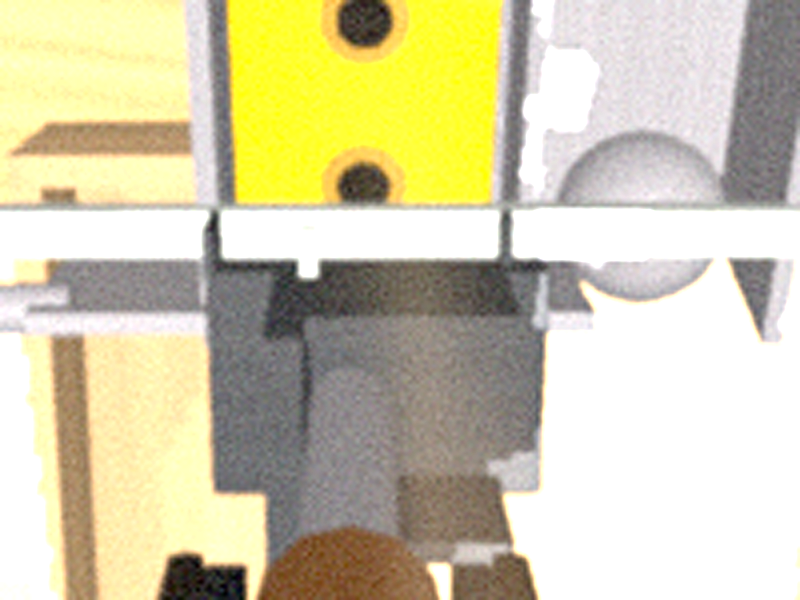

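View pics/c_st.png

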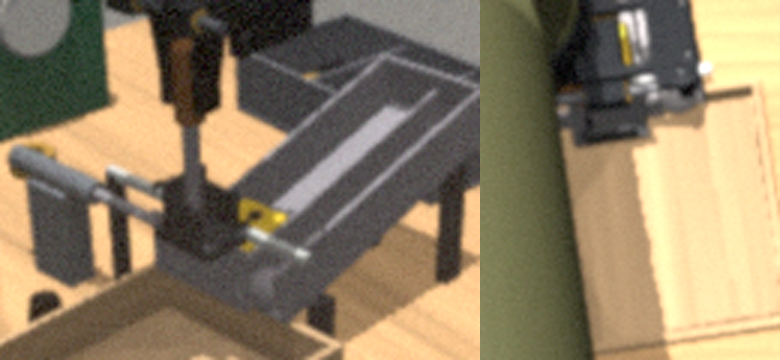

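The pointer is at crop x=308, between the zero mark (505) and the half mark (211). That makes the opening about 33.5 mm, so roughly 16.5 mm remain.

Request:
{"op": "move_arm", "data": {
  "steps": [
    [1.5, 0, -0.5, 0, 0, 0, 0],
    [1.5, 0, -0.5, 0, 0, 0, 0],
    [1.5, 0, -0.3, 0, 0, 0, 0],
    [1.5, 0, -0.2, 0, 0, 0, 0],
    [1.5, 0, 0, 0, 0, 0, 0]
  ]
}}

```text
time_s: 10.9
tool_pos: [0.5877, 0.162, 0.2417]
tool_rot: [-180.0, -0.0, 6.9]
force: [1.7, -3.6, 1.1]
grip_width: 0.023
```

```bash
cat > z.py <<'E'
import sys
from h import *
n=sys.argv[1]
c=load(n)["w"]; i=cv2.convertScaleAbs(cv2.resize(c["img"][150:300,230:430],(800,600),interpolation=cv2.INTER_CUBIC),alpha=2.2)
cv2.imwrite(f"pics/{n}z.png",i[:,:,::-1])
E
python3 look.py d; python3 z.py d
```

```text
10.9 [0.5877 0.162  0.2417] [-1.8e+02 -1.0e-02  6.9e+00] [ 1.7 -3.6  1.1] [-1.26 -0.06  0.05] 0.02298119800824623
```

View pics/dz.png

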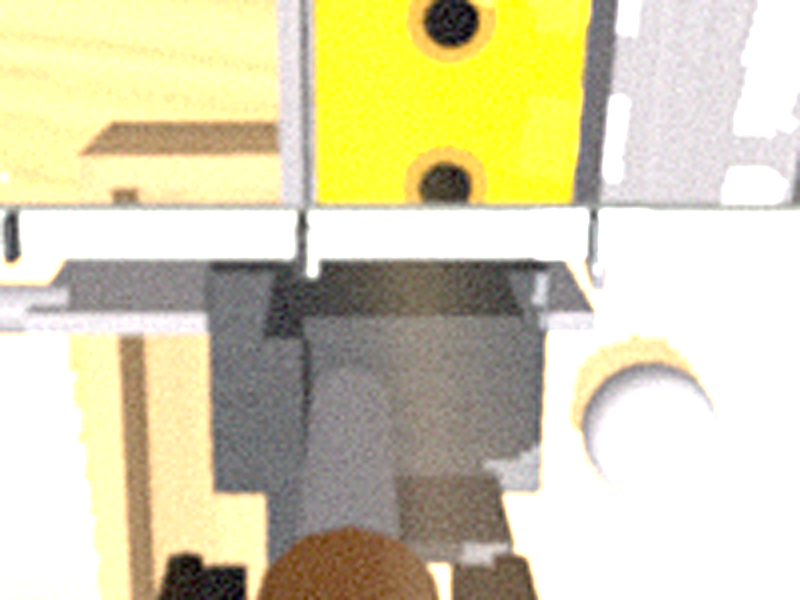

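View pics/d_st.png

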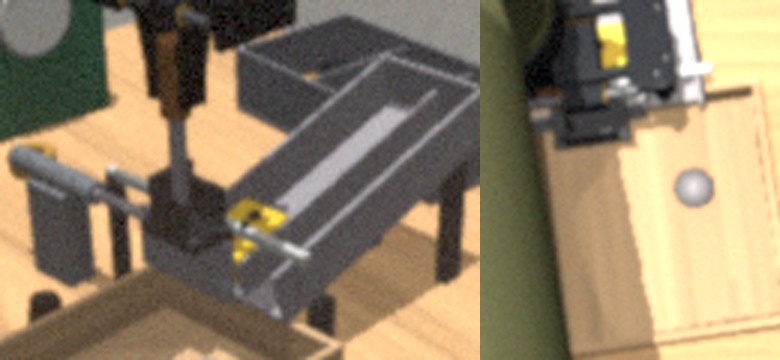

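The ball has rolled out into the crate and the block is held. The pointer is at 312 and the half mark at 303, an opening of about 48.4 mm. Nudging 1.5 mm further.

Request:
{"op": "move_arm", "data": {
  "steps": [
    [1.5, 0, -0.15, 0, 0, 0, 0],
    [1.5, 0, 0, 0, 0, 0, 0],
    [1.5, 0, 0, 0, 0, 0, 0],
    [1.5, 0, 0, 0, 0, 0, 0],
    [1.5, 0, 0, 0, 0, 0, 0]
  ]
}}

```text
time_s: 11.47
tool_pos: [0.5876, 0.1628, 0.2417]
tool_rot: [180.0, -0.0, 6.8]
force: [0.9, -5.2, 0.5]
grip_width: 0.0229
```

Request:
{"op": "move_arm", "data": {
  "steps": [
    [1.5, 0, 0, 0, 0, 0, 0],
    [1.5, 0, 0, 0, 0, 0, 0],
    [1.5, 0, 0, 0, 0, 0, 0],
    [1.5, 0, 0, 0, 0, 0, 0],
    [1.5, 0, 0, 0, 0, 0, 0]
  ]
}}

```text
time_s: 11.88
tool_pos: [0.5875, 0.163, 0.2416]
tool_rot: [-180.0, -0.0, 6.9]
force: [-0.2, -4.4, 1.5]
grip_width: 0.0237
```

```bash
python3 look.py e; python3 z.py e
```

```text
11.8833 [0.5875 0.163  0.2416] [-1.80e+02 -1.00e-02  6.86e+00] [-0.2 -4.4  1.5] [-1.46 -0.14 -0.04] 0.023658559037062626
```

View pics/ez.png

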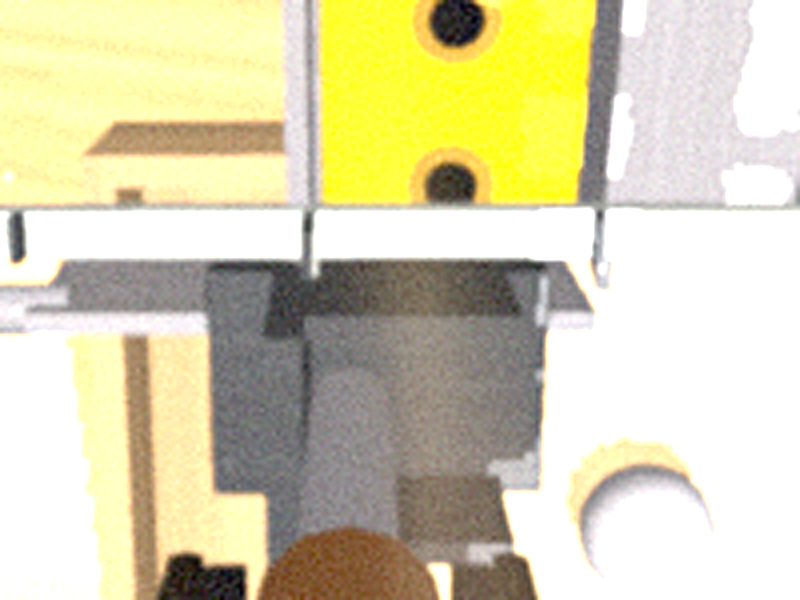

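View pics/e_w.png

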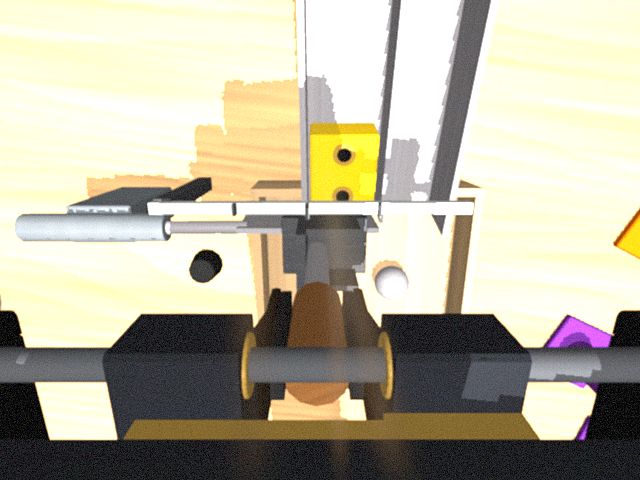

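View pics/e_st.png

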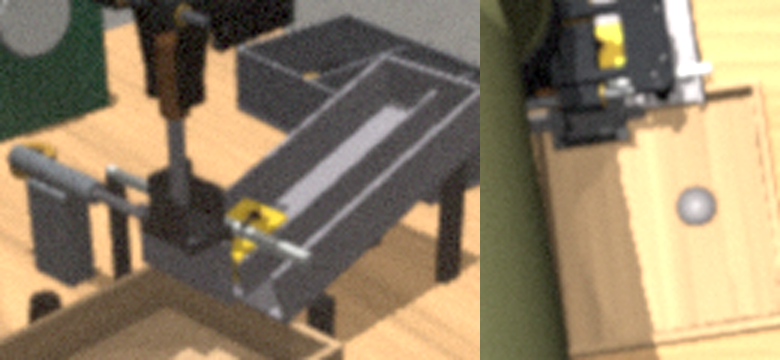

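The pointer is now within 1 mm of the half mark (about 49 mm). I'll wait a second to confirm that the ball settles and the block holds.

Request:
{"op": "move_arm", "data": {
  "steps": [
    [1.5, 0, -0.05, 0, 0, 0, 0],
    [1.5, 0, 0, 0, 0, 0, 0],
    [1.5, 0, 0, 0, 0, 0, 0],
    [1.5, 0, 0, 0, 0, 0, 0],
    [1.5, 0, 0, 0, 0, 0, 0]
  ]
}}

```text
time_s: 12.45
tool_pos: [0.5875, 0.1636, 0.2416]
tool_rot: [-180.0, -0.0, 6.9]
force: [0.6, -4.3, 1.2]
grip_width: 0.0231
```

Request:
{"op": "move_arm", "data": {
  "steps": [
    [1.5, 0, 0, 0, 0, 0, 0],
    [1.5, 0, 0, 0, 0, 0, 0],
    [1.5, 0, 0, 0, 0, 0, 0],
    [1.5, 0, 0, 0, 0, 0, 0],
    [1.5, 0, 0, 0, 0, 0, 0]
  ]
}}

```text
time_s: 12.87
tool_pos: [0.5874, 0.1636, 0.2416]
tool_rot: [-180.0, -0.0, 6.9]
force: [1.0, -4.5, 1.5]
grip_width: 0.0233
```

Request:
{"op": "move_arm", "data": {
  "steps": [
    [1.5, 0, 0, 0, 0, 0, 0],
    [1.5, 0, 0, 0, 0, 0, 0],
    [1.5, 0, 0, 0, 0, 0, 0],
    [1.5, 0, 0, 0, 0, 0, 0],
    [1.5, 0, 0, 0, 0, 0, 0]
  ]
}}

```text
time_s: 13.28
tool_pos: [0.5874, 0.1636, 0.2416]
tool_rot: [-180.0, -0.0, 6.9]
force: [1.7, -3.9, 0.6]
grip_width: 0.0229
```

```bash
python3 look.py f; python3 z.py f
python3 - <<'E'
import cv2
a=[cv2.resize(cv2.imread(f"pics/{n}"),(400,300)) for n in("fz.png","f_w.png")]
b=cv2.resize(cv2.imread("pics/f_st.png"),(800,300))
cv2.imwrite("pics/f_all.png",cv2.vconcat([cv2.hconcat(a),b]))
E
```

```text
13.2833 [0.5874 0.1636 0.2416] [-179.99   -0.      6.87] [ 1.7 -3.9  0.6] [-1.25 -0.23 -0.03] 0.022911527887139963
```

View pics/f_all.png

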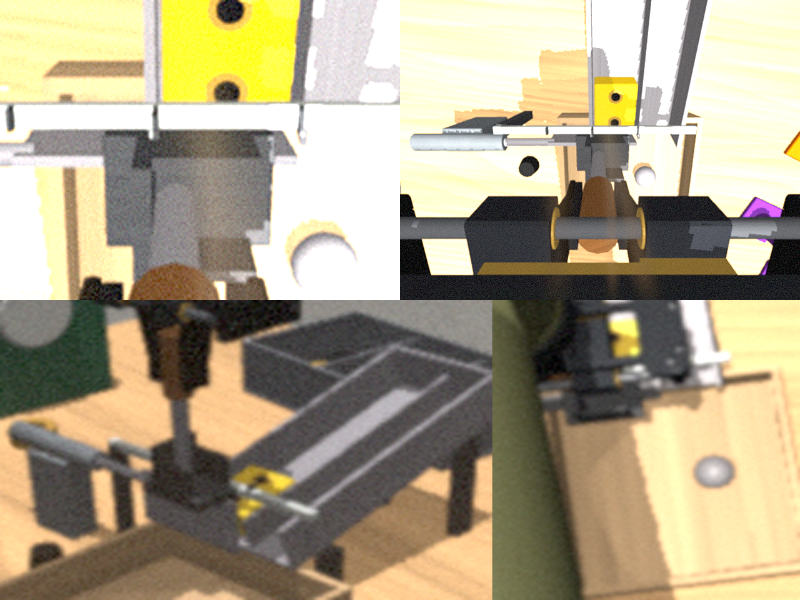

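The pointer now stands on the half mark (wrist crop x≈155 of 400). The ball is at rest in the crate, the block is unmoved behind the shutter, and the force is steady at about 4.4 N, as expected at half travel. Handing in.

```bash
python3 -c "
from cell import job
print(job.sign_off())"
```

```text
the job is handed in; nothing more can be done
None
```

The job is done and handed in at about 13.4 s, well under the 38 s limit. The arm is still gripping the rod by its handle and holding the shutter at half travel.

I lifted the wood-handled rod out of the grey holder, lowered its tip into the yoke, and pushed the shutter open in small steps.

My last checks, over the second or so before handing in:
- **Shutter:** the pointer stands on the half mark, an opening of about 49 to 50 mm. It never went past that in any view.
- **Push and grip:** the push held steady at about 4 N, which fits the 4.5 N spring force at half travel. The gripper opening stayed at 23 mm on the handle.
- **Ball and block:** the chrome ball is at rest in the crate. The yellow block stayed behind the shutter.
- **Bystanders:** plug_b stands where it was, and the arm went nowhere near the disc or plug_a at table height. Those two were last in view just after the lift, so I have no final picture of them.

No check failed. The only disagreement was in locating the tab: the first top-view estimate was about 5 mm off the wrist-camera one, so I went by the wrist view.

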